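# Guard the fridge switch, then sweep the lights off

## Task

Closing time: first flip the steel guard fully down over the fridge toggle at the end of the switch bank, so that the fridge stays on. Then switch off the four light toggles in one continuous finger drag along the row towards the guard, without lifting the finger away or leaving the row until all four are off, and stop short of the guard. Leave the fridge toggle on and do not shift the tins and the pot round about.

Things in the scene. Friction and masses are not known exactly. Their poses are not given: they have to be found in the camera images.
- switch_bank: grey switch box with an aluminium deck, 110 x 380 x 45 mm (x, y, z), fixed to the worktop; origin at the centre of its underside, z up, y along the row of toggles, -x the long side nearer the robot. Four paddle toggles (lights) in a row 62 mm apart; beyond the row's +y end one ball-ended toggle (fridge) with a flip guard.
- light_1_tip (a point): light toggle 1 (1 is at the -y end): black paddle toggle 28 mm wide (along the bank's x), 9 mm thick, 48 mm from pivot to tip; this point is the middle of its tip. Pivot on the deck (45 mm above the bank's underside) at the bank's x = 0, y = -145 mm. A fingertip drawn towards +y 33 to 45 mm above the deck tips the row over, clear of fallen toggles; under 30 mm it jams.
- light_1 (a joint): angle of that toggle: 0 = on (standing, leaning 0.25 rad towards the bank's -y; tip about 47 mm above the deck), 1.25 = off (leaning 1.0 rad towards +y; top about 30 mm above the deck). Top-heavy: pushed past upright (0.25) towards +y it falls over to off by itself; pushing takes about 1 N.
- light_2_tip (a point): light toggle 2 (1 is at the -y end): black paddle toggle 28 mm wide (along the bank's x), 9 mm thick, 48 mm from pivot to tip; this point is the middle of its tip. Pivot on the deck (45 mm above the bank's underside) at the bank's x = 0, y = -83 mm.
- light_2 (a joint): angle of that toggle: 0 = on (standing, leaning 0.25 rad towards the bank's -y; tip about 47 mm above the deck), 1.25 = off (leaning 1.0 rad towards +y; top about 30 mm above the deck). Top-heavy: pushed past upright (0.25) towards +y it falls over to off by itself; pushing takes about 1 N.
- light_3_tip (a point): light toggle 3 (1 is at the -y end): black paddle toggle 28 mm wide (along the bank's x), 9 mm thick, 48 mm from pivot to tip; this point is the middle of its tip. Pivot on the deck (45 mm above the bank's underside) at the bank's x = 0, y = -21 mm.
- light_3 (a joint): angle of that toggle: 0 = on (standing, leaning 0.25 rad towards the bank's -y; tip about 47 mm above the deck), 1.25 = off (leaning 1.0 rad towards +y; top about 30 mm above the deck). Top-heavy: pushed past upright (0.25) towards +y it falls over to off by itself; pushing takes about 1 N.
- light_4_tip (a point): light toggle 4 (1 is at the -y end): black paddle toggle 28 mm wide (along the bank's x), 9 mm thick, 48 mm from pivot to tip; this point is the middle of its tip. Pivot on the deck (45 mm above the bank's underside) at the bank's x = 0, y = 41 mm.
- light_4 (a joint): angle of that toggle: 0 = on (standing, leaning 0.25 rad towards the bank's -y; tip about 47 mm above the deck), 1.25 = off (leaning 1.0 rad towards +y; top about 30 mm above the deck). Top-heavy: pushed past upright (0.25) towards +y it falls over to off by itself; pushing takes about 1 N.
- fridge_tip (a point): the fridge toggle: round stem with a 22 mm black ball, 49 mm from pivot to tip, pivot on the deck at the bank's x = 0, y = 135 mm; this point is its tip. It stands on and must stay on.
- fridge (a joint): angle of the fridge toggle, as for the lights: 0 = on, 1.25 = off; same top-heavy action.
- guard (a joint): angle of the flip guard: 0 = shut (level, 62 mm above the deck, over the fridge toggle), up to 1.45 = standing open. It starts open by 0.75 to 1.15; a stiff hinge (about 2 N at the edge) keeps it where it is left.
- guard_hinge (a point): middle of the guard's hinge line, which runs along the bank's y on two steel brackets; fixed at the bank's (40, 140, 107) mm.
- guard_edge (a point): middle of the guard's free edge, on its upper face (the face away from the fridge toggle; it faces the bank's +x when open). Cap of 4 mm sheet, 80 mm from hinge to edge, 80 mm wide, 18 mm skirt beneath; shut, it spans the bank's y 100 to 180 mm, x -40 to 40 mm, and the skirt ends 45 mm above the deck.
- yeast_tin: bystander: round tin, 60 mm across, 75 mm tall, loose, off the bank's -y end; origin at the centre of its underside.
- tea_tin: bystander: round tin, 68 mm across, 100 mm tall, loose, off the bank's +y end; origin at the centre of its underside.
- steel_pot_3: bystander: steel portion pot, 54 mm across, 29 mm tall, loose, behind the bank; origin at the centre of its underside.

How it is judged:
On the way, in this order (a step that is already met when the one before it is completed fails the run):
1. the guard is fully down over the fridge toggle while the four lights are still on (value of joint guard below 0.08 rad and value of joint each of light_1, light_2, light_3, light_4 below 0.25 rad), for 0.2 s.
2. all four light toggles are off (value of joint each of light_1, light_2, light_3, light_4 above 1.05 rad), for 0.2 s.
At the end, for the whole second after the job is handed in: The guard is shut (within 0.08 rad), all four light toggles lie off (past 1.05 of 1.25 rad) and the fridge toggle is on (under 0.15 rad) (all of step 2 and value of joint guard below 0.08 rad and value of joint fridge below 0.15 rad); the robot touches nothing.
It fails at once if the finger is lifted away (TCP more than 160 mm above the bank's underside) or leaves the row sideways (TCP more than 70 mm from the row line) while some lights are off and others still on (value of joint any of light_1, light_2, light_3, light_4 above 0.8 rad and value of joint any of light_1, light_2, light_3, light_4 below 0.25 rad and (z of the grasp point in the frame of switch_bank above 0.16 m or x of the grasp point in the frame of switch_bank above 0.07 m or x of the grasp point in the frame of switch_bank below -0.07 m)).
It fails at once if the fridge toggle is tipped past upright (value of joint fridge above 0.25 rad).
It fails at once if the drag runs into the guard (the fingers press it once light 1 is off) (value of joint light_1 above 0.8 rad and contact force between the fingers and guard above 3 N).
It fails at once if a bystander is shifted by more than 20 mm (distance of any of yeast_tin, tea_tin, steel_pot_3 from where it was at the start of the episode above 0.02 m).
It also fails if it takes over 45 s, if anything falls off the work surface, if the arm or the gripper's body presses on something with over 40 N, if the wrist force passes 120 N, or if a joint passes its speed limit or range.

## Robot

A 7-joint arm with a two-finger parallel gripper is mounted at the origin on a cart in front of the work surface, level with it; the furniture and walls round the work are solid. World frame = base frame: x ahead of the robot, y to its left, z up, the work surface at z = 0. Lengths are in m, angles in rad, forces in N, time in s.
With the tool pointing down it reaches from about 0.35 to 0.9 m from the base axis. Payload 8.1 kg.
Tool frame: the origin (TCP) lies between the finger pads, 19 mm behind the fingertips; this is the grasp point; z points along the fingers, y is the line along which they close (so a half turn about z gives the same grasp; the last joint's range is limited). The gripper opens to 92 mm and grips with 3 to 60 N. Pads are 19 mm wide; open, the fingers measure 130 mm over their backs; the gripper's body (75 mm by 190 mm) begins 47 mm behind the grasp point.
Start: joints at [-1.208, 0.434, 0.025, 1.573, -0.012, 1.134, -0.075], TCP at [0.281, 0.558, 0.246] pointing down, gripper open.
Joint ranges: [-2.62, 2.62], [-0.44, 2.09], [-1.27, 1.32], [0.08, 2.57], [-1.32, 4.46], [0.12, 2], [-2.74, 2.74]. Speed limits (rad/s): [2.22, 2.22, 3.01, 3.01, 3.14, 3.14, 3.14].

## Interface

Orientations are given as [roll, pitch, yaw] about the fixed x, y, z axes, in that order (R = Rz(yaw) Ry(pitch) Rx(roll)).
In Python, from plant import robot gives the robot as it stands. The module is installed in compiled form; this text tells all that it offers.
- The arm moves only by the shell command python3 -m pendant 'ROWS' [FORCE]. ROWS is JSON, one flat list of numbers, 5 for each row, row after row: the shift along the tool's x, y, z in mm, then the turn about the tool's z in rad, then the finger opening in mm, from 0 to 91.8. In form: [x, y, z, spin, claw, x, y, z, spin, claw, ...]. A call has exactly 8 rows; each row is the pose to reach, as a shift and turn from the pose commanded when the call began, along the tool's axes at that moment; what a row does not reach only later rows make up. A row lasts 1/12 s, in which the tool goes at most 41.7 mm and 7.16 degrees, less where a joint would pass 70% of its speed; a pose out of reach is approached as far as the arm can. A call with a gripper value outside its range is refused whole. The fingers move at their own pace and stop on an object; FORCE is the grip in N (left out, the last holds). Time passes only in rows, so rows that repeat a pose let the fingers close, or fill a call up. It gives the time, the measured TCP pose, the force, the opening and the grip force at its end, in the units of the state.
- robot.sense(): the state, without advancing time (a new reading comes with each control period).
- robot.grab_frame(name): name is "scene" or "top" or "wrist"; returns (picture, depth): 480x640x3 uint8, red, green, blue; 480x640 float32, m along the optical axis (not along the pixel's ray), 0 where there is no reading.
- robot.get_calibration(name): a dict with "intrinsics" (3x3 intrinsics, pixels), "rvec" (rotation vector, rad) and "tvec" (3), from world to camera coordinates, as OpenCV has them. Camera axes: x right, y down, z forward; pixel columns grow to the right and rows downward; lengths in m; the calibration is good to about 2 mm. A picture is of the moment at which its call begins: read the wrist's pose just before it. get_calibration takes no time and is no camera call; for the wrist camera it gives the pose at the moment of the call.
- robot.finish_job(): hands the job in; it is judged then, once.
The state is a dict: "clock": time; "qpos": joint angles; "qvel": joint speeds; "joint_efforts": joint torques, N m; "tcp_pos": TCP position; "eef_rot": TCP orientation; "force": force on the tool from outside, world axes, zero at the start; "ft_torque": the same for the moment, N m; "finger_gap": finger opening in m; "grasp_force": force on a finger pad.
Only numpy, scipy, OpenCV 4.12 (cv2) and the standard library are available. Lean on these libraries where they do the work, as an engineer would, in place of code of your own. Each camera call takes 0.05 s, during which the arm holds its last target. There are 200 camera calls.

## Working session

There is one attempt and no reset: what is moved stays moved. The work goes in short steps, Python scripts to look and compute and a shell command to move; the robot and the scene stay as the last step left them, time stands still between calls to the robot, and variables do not carry over. Pictures are saved under pics/ and viewed, at most 10 in all, crops included, and the job is handed in when it is done.

```bash
mkdir -p pics; python3 - <<'E'
from plant import robot
import cv2,numpy as np
s=robot.sense();print({k:np.round(v,3) for k,v in s.items()})
for n in("scene","top"):
    p,d=robot.grab_frame(n);c=robot.get_calibration(n)
    np.savez(n,p=p,d=d,K=c["intrinsics"],r=c["rvec"],t=c["tvec"]);cv2.imwrite(f"pics/{n}0.png",p[:,:,::-1])
    R=cv2.Rodrigues(np.array(c["rvec"]))[0];print(n,-R.T@np.array(c["tvec"]).ravel(),R[2])
E
```

```text
{'clock': np.float64(0.0), 'qpos': array([-1.208,  0.435,  0.025,  1.574, -0.012,  1.134, -0.075]), 'qvel': array([0.   , 0.   , 0.001, 0.   , 0.001, 0.001, 0.001]), 'joint_efforts': array([-0.0000e+00, -6.6786e+01,  9.8400e-01, -3.1445e+01, -6.1000e-02,
        4.3000e-02,  0.0000e+00]), 'tcp_pos': array([0.281, 0.558, 0.245]), 'eef_rot': array([-3.14 ,  0.   ,  2.676]), 'force': array([ 0.557, -0.409,  0.678]), 'ft_torque': array([ 0.018,  0.014, -0.003]), 'grasp_force': np.float64(0.0), 'finger_gap': np.float64(0.092)}
scene [ 0.08241077 -0.72395127  0.66085514] [ 0.46428977  0.70244358 -0.5394516 ]
top [0.43859721 0.04174211 1.19291279] [ 0.12521466 -0.02420952 -0.99183425]
```

View pics/top0.png

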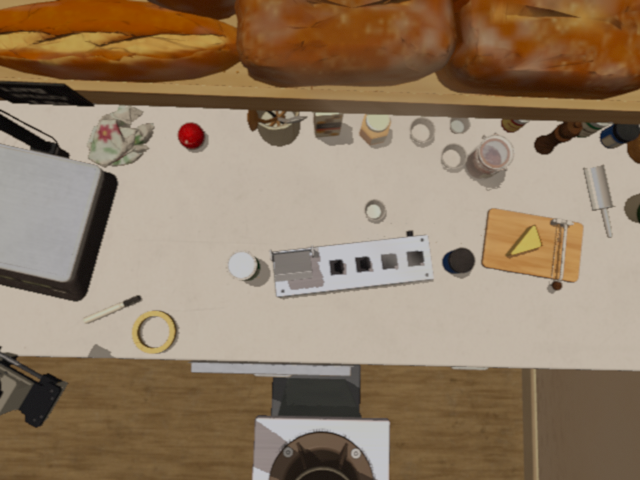

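View pics/scene0.png

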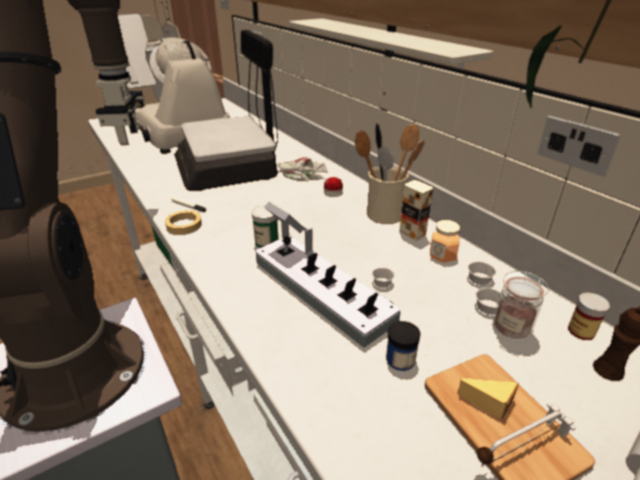

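The top view shows the bank spanning about (272–433, 235–297) with the guard at its left (+y) end. The tea tin is at (243,265), the yeast tin at (460,260) and the pot at (374,210). The scene view shows the raised guard at (290,220) and all toggles standing.

```bash
cat > h.py <<'E'
import cv2,numpy as np
def cloud(p,d,K,r,t):
    v,u=np.mgrid[:480,:640]; K=np.array(K)
    P=np.stack([(u-K[0,2])/K[0,0]*d,(v-K[1,2])/K[1,1]*d,d],-1)
    R=cv2.Rodrigues(np.array(r,float))[0]
    W=(P-np.array(t).ravel())@R; W[d<=0]=np.nan
    return W
def load(n):
    z=np.load(n+".npz"); return z["p"],cloud(z["p"],z["d"],z["K"],z["r"],z["t"])
def tob(W,c,yaw):
    c_,s_=np.cos(yaw),np.sin(yaw); d=W[...,:2]-c
    return np.stack([d[...,0]*c_+d[...,1]*s_,-d[...,0]*s_+d[...,1]*c_,W[...,2]],-1)
E
python3 - <<'E'
from h import *
p,W=load("top")
m=np.zeros((480,640),bool);m[225:305,262:440]=1
q=W[m&(abs(W[...,2]-.045)<.012)]
q=q[~np.isnan(q[:,0])]
print(len(q),np.median(q[:,2]),"table",np.nanmedian(W[300:340,300:400,2]))
rect=cv2.minAreaRect((q[:,:2]*1000).astype(np.float32));print(rect)
# bright deck by colour, cast on z=.045
z=np.load("top.npz");hsv=cv2.cvtColor(p,cv2.COLOR_RGB2HSV)
b=cv2.boxPoints(rect);print(b)
pts=b.astype(float);e=[pts[1]-pts[0],pts[2]-pts[1]];l=max(e,key=np.linalg.norm)
if l[1]<0:l=-l
yaw=np.arctan2(-l[0],l[1]);c=np.array(rect[0])/1000;print("c",c,"yaw",yaw)
np.savez("bank",c=c,yaw=yaw)
for n in("top","scene"):
    p,W=load(n);B=tob(W,c,yaw)
    d=B[(abs(B[...,0])<.08)&(abs(B[...,1])<.21)&(abs(B[...,2]-.045)<.008)]
    print(n,"deck pct",len(d),np.percentile(d,[.5,50,99.5],axis=0).round(4).tolist())
    g=B[(abs(B[...,0])<.12)&(B[...,1]>.08)&(B[...,1]<.2)&(B[...,2]>.115)&(B[...,2]<.25)]
    if len(g)>3:
        print("guard",len(g),g.min(0).round(3),g.max(0).round(3));print(g[np.argsort(-g[:,2])][:6].round(3).tolist())
        print("fit slope z vs x",np.polyfit(g[:,0],g[:,2],1))
    for i,y in enumerate([-.145,-.083,-.021,.041]):
        t=B[(abs(B[...,0])<.02)&(abs(B[...,1]-y)<.03)&(B[...,2]>.08)&(B[...,2]<.11)]
        print(i+1,len(t),t.mean(0).round(4) if len(t) else "")
E
```

```text
5704 0.04458662850400347 table 0.0009219605644639138
((517.06982421875, -60.253662109375), (114.39563751220703, 377.8262939453125), 8.289941787719727)
[[ 433.2317   118.43864]
 [ 487.70764 -255.4398 ]
 [ 600.90796 -238.94595]
 [ 546.432    134.93248]]
c [ 0.51706982 -0.06025366] yaw 0.14468681916321724
top deck pct 5557 [[-0.0557, -0.1869, 0.0377], [-0.0118, -0.0223, 0.0446], [0.0516, 0.1851, 0.051]]
guard 954 [-0.024  0.09   0.115] [0.049 0.186 0.173]
[[-0.011, 0.156, 0.173], [-0.012, 0.169, 0.172], [-0.012, 0.133, 0.172], [-0.011, 0.141, 0.172], [-0.01, 0.148, 0.172], [-0.01, 0.112, 0.172]]
fit slope z vs x [-0.90241144  0.15246056]
1 64 [-0.0031 -0.1546  0.0885]
2 62 [-0.0025 -0.0928  0.0879]
3 56 [-0.0026 -0.031   0.0887]
4 55 [-0.0019  0.0305  0.0884]
scene deck pct 4699 [[-0.0602, -0.1889, 0.0373], [-0.0191, -0.0407, 0.0449], [0.0464, 0.1852, 0.0512]]
guard 374 [-0.028  0.097  0.115] [0.03  0.181 0.171]
[[-0.017, 0.161, 0.171], [-0.014, 0.134, 0.171], [-0.015, 0.103, 0.171], [-0.015, 0.11, 0.171], [-0.015, 0.168, 0.171], [-0.014, 0.174, 0.17]]
fit slope z vs x [-1.03050768  0.14105801]
1 60 [-0.0082 -0.1578  0.0879]
2 61 [-0.008  -0.0959  0.0879]
3 59 [-0.0074 -0.034   0.0873]
4 54 [-0.0073  0.0276  0.0877]
```

Checks: deck height 44.6 mm, size about 114 x 378 mm, and the guard edge 65 mm above its hinge (about 0.9 rad open). The toggle tips lie on the row line after a 3–4 mm shift in x. So the bank is at about (0.513, -0.061) with yaw 0.145. I'm moving above the guard at bank (-10, 140).

```bash
python3 -m pendant '[-39,-34,0,-0.1,0,-79,-68,0,-0.2,0,-119,-102,0,-0.3,0,-159,-136,0,-0.4,0,-198,-170,0,-0.5,0,-238,-204,0,-0.61,0,-268,-230,0,-0.61,0,-298,-255,0,-0.61,0]' 20
```

```text
clock: 0.77
tcp_pos: [0.4096, 0.249, 0.2454]
eef_rot: [3.142, -0.0, -2.997]
force: [1.9, -0.1, -0.3]
finger_gap: 0.0431
grasp_force: 0.0
```

```bash
python3 -m pendant '[0,0,0,0,0,0,0,0,0,0,0,0,0,0,0,0,0,0,0,0,0,0,0,0,0,0,0,0,0,0,0,0,0,0,0,0,0,0,0,0]'
```

```text
clock: 1.43
tcp_pos: [0.4091, 0.2517, 0.2454]
eef_rot: [-3.142, -0.0, -2.996]
force: [-0.3, 0.8, 0.3]
finger_gap: 0.0007
grasp_force: 0.0
```

```bash
python3 -m pendant '[-8,-30,0,0,0,-16,-60,0,0,0,-24,-90,0,0,0,-32,-120,0,0,0,-40,-150,0,0,0,-48,-185,0,0,0,-48,-185,0,0,0,-48,-185,0,0,0]'
python3 - <<'E'
from plant import robot
from h import *
p,d=robot.grab_frame("scene");cv2.imwrite("pics/s1.png",cv2.resize(p[150:360,200:480,::-1],None,fx=2.5,fy=2.5))
E
```

```text
clock: 2.1
tcp_pos: [0.484, 0.073, 0.2455]
eef_rot: [-3.141, 0.0, -3.002]
force: [0.3, 0.4, -0.5]
finger_gap: 0.0005
grasp_force: 0.0
```

View pics/s1.png

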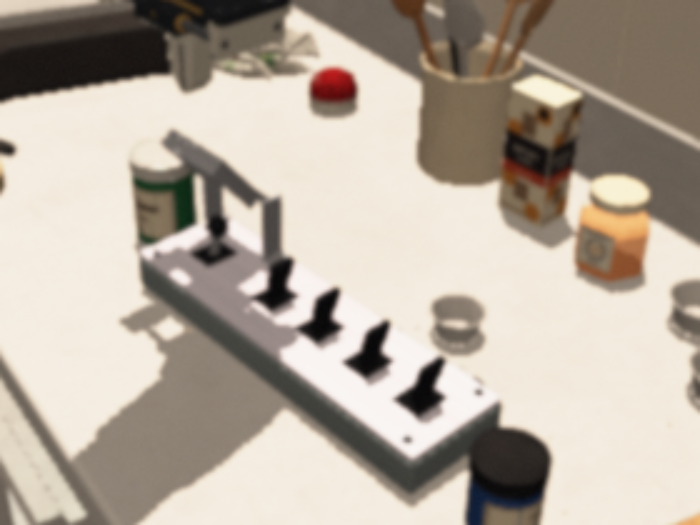

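The crop shows the gripper tips at about (190,85), just above the guard edge at (170,135), with all toggles standing. I'm pressing down.

```bash
python3 -m pendant '[0,0,25,0,0,0,0,45,0,0,0,0,60,0,0,0,0,72,0,0,0,0,84,0,0,0,0,94,0,0,0,0,104,0,0,0,0,108,0,0]'
```

```text
clock: 2.82
tcp_pos: [0.4827, 0.0759, 0.1363]
eef_rot: [3.141, -0.001, -2.996]
force: [-0.6, 0.9, 1.8]
finger_gap: 0.0006
grasp_force: 0.7
```

Tip is at 117 mm; easing down to the stop at about 107 mm.

```bash
python3 -m pendant '[0,0,2,0,0,0,0,4,0,0,0,0,6,0,0,0,0,7,0,0,0,0,8,0,0,0,0,9,0,0,0,0,10,0,0,0,0,10,0,0]'
```

```text
clock: 3.48
tcp_pos: [0.4836, 0.0751, 0.128]
eef_rot: [3.141, 0.0, -2.998]
force: [-2.4, 0.8, 7.6]
finger_gap: 0.0005
grasp_force: 3.5
```

```bash
python3 -m pendant '[0,0,1,0,0,0,0,2,0,0,0,0,2,0,0,0,0,2,0,0,0,0,2,0,0,0,0,2,0,0,0,0,2,0,0,0,0,2,0,0]'
```

```text
clock: 4.15
tcp_pos: [0.4837, 0.0751, 0.1276]
eef_rot: [3.141, 0.001, -2.998]
force: [-10.2, -0.5, 30.3]
finger_gap: 0.0004
grasp_force: 15.3
```

The force jumped to 30 N with no further travel, so the guard is on its stop. I'll lift and verify it.

```bash
python3 -m pendant '[0,0,-15,0,0,0,0,-40,0,0,0,0,-70,0,0,0,0,-80,0,0,0,-40,-80,0,0,0,-80,-80,0,0,0,-120,-80,0,0,0,-150,-80,0,0]'
python3 - <<'E'
from plant import robot
from h import *
c=np.array([.513,-.061]);yaw=.1447
p,d=robot.grab_frame("scene");k=robot.get_calibration("scene");W=cloud(p,d,k["intrinsics"],k["rvec"],k["tvec"]);B=tob(W,c,yaw)
cv2.imwrite("pics/s2.png",cv2.resize(p[150:380,200:480,::-1],None,fx=2.5,fy=2.5))
g=B[(B[...,0]<.05)&(B[...,0]>-.06)&(B[...,1]>.1)&(B[...,1]<.18)&(B[...,2]>.095)&(B[...,2]<.15)]
print("guard",len(g),np.percentile(g,[1,50,99],axis=0).round(3).tolist(),np.polyfit(g[:,0],g[:,2],1))
p,W=load("top");B=tob(W,c,yaw)
t=B[245:278,440:480].reshape(-1,3);t=t[t[:,2]>.06];print("yeast",t.min(0),t.max(0),np.median(t,0))
E
```

```text
clock: 4.82
tcp_pos: [0.505, -0.0769, 0.2056]
eef_rot: [-3.14, 0.001, -2.999]
force: [0.6, -1.1, 0.4]
finger_gap: 0.0003
grasp_force: 0.0
guard 751 [[-0.042, 0.1, 0.096], [-0.006, 0.135, 0.109], [0.04, 0.178, 0.112]] [0.05196809 0.10786676]
yeast [-0.04596839 -0.28335688  0.06053226] [ 0.0137968  -0.22298514  0.08084195] [-0.01666033 -0.25184898  0.07337932]
```

View pics/s2.png

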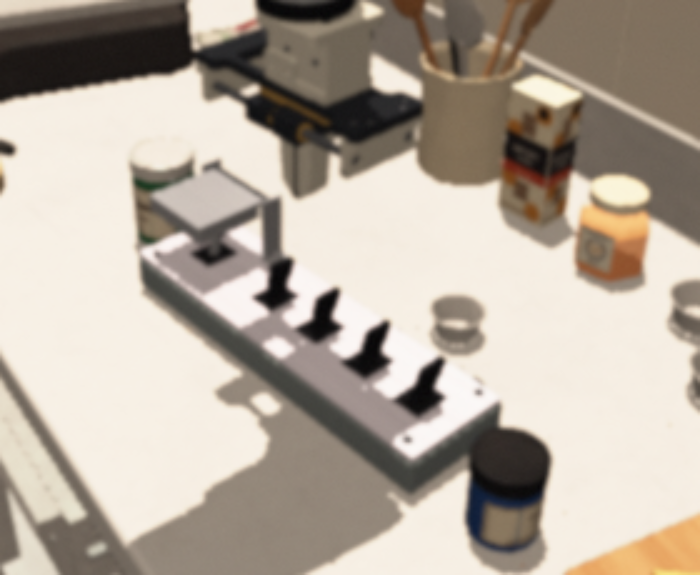

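The crop shows the guard level at (210,200) and the four lights standing. The yeast tin's near edge is at bank y = -223 mm, so the finger start at y = -192 (-211 to -173) clears it.

```bash
python3 -m pendant '[-4,-40,0,0,0,-8,-80,0,0,0,-10,-120,0,0,0,-10,-155,0,0,0,-10,-177,0,0,0,-10,-177,0,0,0,-10,-177,20,0,0,-10,-177,40,0,0]'; python3 -m pendant '[0,0,20,0,0,0,0,40,0,0,0,0,50,0,0,0,0,60,0,0,0,0,62,0,0,0,0,62,0,0,0,0,62,0,0,0,0,62,0,0]'
python3 - <<'E'
from plant import robot
from h import *
B=tob(robot.sense()["tcp_pos"],np.array([.513,-.061]),.1447);print(B)
E
```

```text
clock: 5.53
tcp_pos: [0.5411, -0.2474, 0.1656]
eef_rot: [-3.141, 0.002, -2.998]
force: [0.6, 0.1, -1.1]
finger_gap: 0.0007
grasp_force: 0.0
clock: 6.2
tcp_pos: [0.541, -0.2474, 0.1046]
eef_rot: [-3.141, 0.002, -2.997]
force: [0.3, -0.3, -0.6]
finger_gap: 0.0003
grasp_force: 0.0
[ 0.00079927 -0.18847895  0.10455994]
```

```bash
python3 -m pendant '[0,14,0,0,0,0,28,0,0,0,0,42,0,0,0,0,56,0,0,0,0,70,0,0,0,0,84,0,0,0,0,98,0,0,0,0,112,0,0,0]'; python3 -m pendant '[0,15,0,0,0,0,30,0,0,0,0,45,0,0,0,0,60,0,0,0,0,75,0,0,0,0,90,0,0,0,0,104,0,0,0,0,114,0,0,0]'
python3 - <<'E'
from plant import robot
from h import *
c=np.array([.513,-.061]);print(tob(robot.sense()["tcp_pos"],c,.1447))
p,d=robot.grab_frame("scene")
cv2.imwrite("pics/s3.png",cv2.resize(p[150:380,200:480,::-1],None,fx=2.5,fy=2.5))
E
```

```text
clock: 6.87
tcp_pos: [0.5241, -0.1347, 0.1039]
eef_rot: [3.142, 0.001, -2.997]
force: [0.6, 0.5, -0.9]
finger_gap: 0.0004
grasp_force: 0.0
clock: 7.53
tcp_pos: [0.5075, -0.0213, 0.1039]
eef_rot: [3.141, 0.001, -2.996]
force: [-0.1, 0.1, -0.8]
finger_gap: 0.0008
grasp_force: 0.0
[0.00024256 0.04004793 0.10393555]
```

View pics/s3.png

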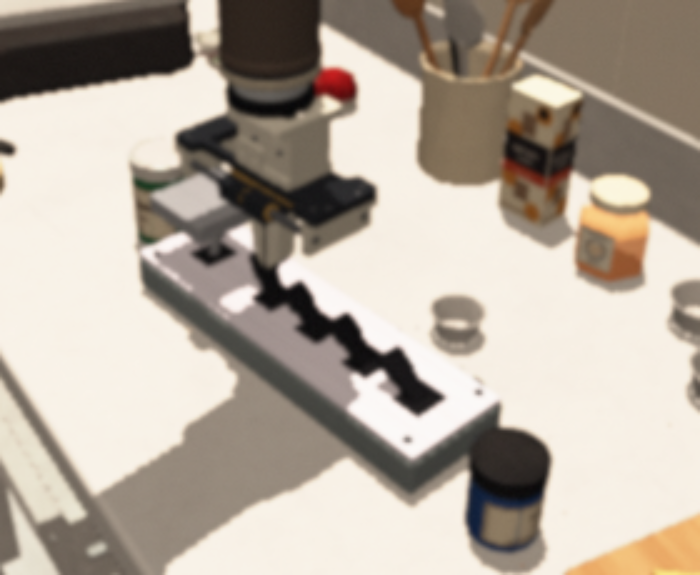

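The picture shows all four toggles, from (420,385) to (265,285), leaning towards the guard. I'm lifting straight up and measuring again.

```bash
python3 -m pendant '[0,0,0,0,0,0,0,0,0,0,0,0,0,0,0,0,0,0,0,0,0,0,-20,0,0,0,0,-50,0,0,0,0,-85,0,0,0,0,-120,0,0]'
python3 -m pendant '[0,0,-20,0,0,0,0,-40,0,0,0,0,-40,0,0,0,0,-40,0,0,0,0,-40,0,0,0,0,-40,0,0,0,0,-40,0,0,0,0,-40,0,0]'
python3 - <<'E'
from plant import robot
from h import *
c=np.array([.513,-.061]);yaw=.1447
p,d=robot.grab_frame("scene");k=robot.get_calibration("scene");B=tob(cloud(p,d,k["intrinsics"],k["rvec"],k["tvec"]),c,yaw)
cv2.imwrite("pics/s4.png",cv2.resize(p[150:380,200:480,::-1],None,fx=2.5,fy=2.5))
g=B[(B[...,0]<.035)&(B[...,0]>-.035)&(B[...,1]>.105)&(B[...,1]<.175)&(B[...,2]>.095)&(B[...,2]<.13)]
print("guard slope",len(g),np.polyfit(g[:,0],g[:,2],1))
for y in[-.145,-.083,-.021,.041]:
    t=B[(abs(B[...,0])<.02)&(abs(B[...,1]-y-.01)<.04)&(B[...,2]>.055)&(B[...,2]<.11)];print(t[:,2].max().round(3),t[np.argsort(-t[:,2])[:8],1].mean()-y)
E
```

```text
clock: 8.25
tcp_pos: [0.5072, -0.0244, 0.2245]
eef_rot: [-3.141, -0.002, -2.999]
force: [0.3, 0.2, 0.5]
finger_gap: 0.0007
grasp_force: 0.0
clock: 8.92
tcp_pos: [0.5074, -0.0236, 0.2627]
eef_rot: [-3.142, -0.002, -2.998]
force: [-0.1, -0.2, 0.6]
finger_gap: 0.0007
grasp_force: 0.0
guard slope 452 [-0.00084465  0.10895304]
0.074 0.03668890229176491
0.074 0.012347983941080318
0.074 0.011943116587985515
0.074 -0.01081851825120713
```

View pics/s4.png

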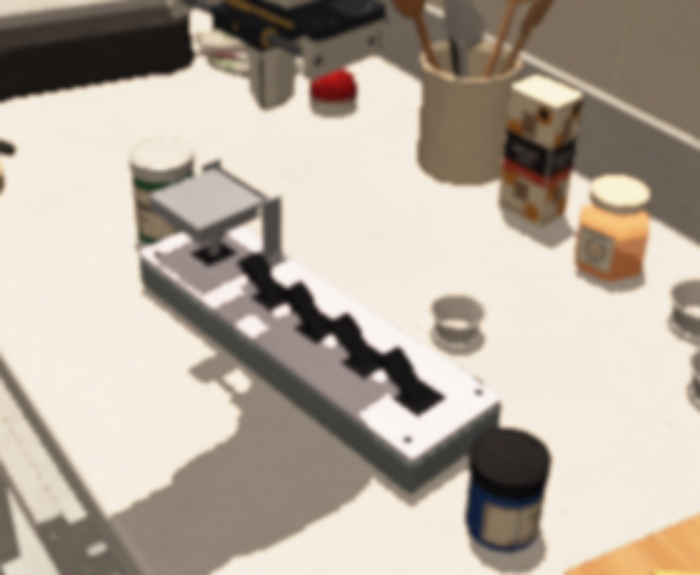

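All four lights are off, with their tops about 30 mm above the deck. The guard is level at (210,200), the tins and pot have not moved, and the arm is clear.

```bash
python3 -c "
from plant import robot
print(robot.finish_job())"
```

```text
the job is handed in; nothing more can be done
None
```

Job handed in at about 9 s: the guard is shut over the fridge toggle, all four lights went off in one drag that stopped short of the guard, and the tins and pot look unmoved; the fridge toggle was not touched, but its angle was not measured and no verdict came back.

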